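# Slide open the wide parts box

### The arm

A 7-joint arm with a two-finger parallel gripper is mounted at the origin on a cart in front of the work surface, level with it; the furniture and walls round the work are solid. World frame = base frame: x ahead of the robot, y to its left, z up, the work surface at z = 0. Lengths are in m, angles in rad, forces in N, time in s.
With the tool pointing down it reaches from about 0.35 to 0.9 m from the base axis. Payload 8.1 kg.
Tool frame: the origin (TCP) lies midway between the tips of the shut fingers; the grasp point (between the pads) lies 19 mm behind it; z points along the fingers, y is the line along which they close (so a half turn about z gives the same grasp; the last joint's range is limited). The gripper opens to 92 mm and grips with 3 to 60 N. Pads are 19 mm wide; open, the fingers measure 130 mm over their backs; the gripper's body (75 mm by 190 mm) begins 47 mm behind the grasp point.
Start: joints at [-1.332, 0.434, 0.025, 1.573, -0.012, 1.134, -0.075], TCP at [0.21, 0.589, 0.227] pointing down, gripper open.
Joint ranges: [-2.62, 2.62], [-0.44, 2.09], [-1.27, 1.32], [0.08, 2.57], [-1.32, 4.46], [0.12, 2], [-2.74, 2.74]. Speed limits (rad/s): [2.22, 2.22, 3.01, 3.01, 3.14, 3.14, 3.14].

### API

Orientations are given as a rotation vector (axis times angle).
In Python, from cell import arm gives the robot as it stands.
- The arm moves only by the tool arm_command, never from a script. Its arguments are lists of equal length, an entry for each row: "dp": the shift along the tool's x, y, z in units of 25 mm (1.0 is 25 mm), a list of three; "angular": the turn, a rotation vector about the tool's x, y, z in units of 0.15 rad (1.0 is 0.15 rad), a list of three; "claw": the opening, from 0 (shut) to 1 (fully open). In form: {"dp": [[x, y, z], ...], "angular": [[rx, ry, rz], ...], "claw": [claw, ...]}. A call has 1 to 10 rows; each row shifts and turns the commanded pose from where the row before left it, along the tool's axes as they then stand; what a row does not reach is not made up. A row lasts 1/10 s, in which the tool goes at most 50 mm and 8.59 degrees, less where a joint would pass 70% of its speed; a pose out of reach is approached as far as the arm can. A call with a number of a shift or a turn outside -1 to 1 is refused whole. A call with a gripper value outside its range is refused whole. The fingers move at their own pace and stop on an object; "force" is the grip in N (left out, the last holds). Time passes only in rows, so rows that do not move let the fingers close. It gives the time, the measured TCP pose, the force, the opening and the grip force at its end, in the units of the state.
- arm.observe(): the state, without advancing time (a new reading comes with each control period).
- arm.get_image(name): name is "scene" or "side" or "wrist"; returns a dict with "frame" (420x560x3 uint8, red, green, blue), "z_map" (420x560 float32, m along the optical axis (not along the pixel's ray), 0 where there is no reading), "K" (3x3 intrinsics, pixels), "k1" (the pictures are not rectified: a ray, as slopes to the right and down, at radius r is drawn at 1 + k1 r^2 times it, then the intrinsics apply), "R" (3x3) and "t" (3): a world point X has camera coordinates R X + t. Camera axes: x right, y down, z forward; pixel columns grow to the right and rows downward; lengths in m; the calibration is good to about 2 mm. A picture is of the moment at which its call begins.
- arm.sign_off(): hands the job in; it is judged then, once.
The state is a dict: "clock": time; "joints": joint angles; "dq": joint speeds; "joint_efforts": joint torques, N m; "position": TCP position; "ee_rot": TCP orientation; "force": force on the tool from outside, world axes, zero at the start; "ft_torque": the same for the moment, N m; "width": opening from 0.0 (shut) to 1.0 (fully open); "gripper_force": force on a finger pad.
Only numpy, scipy, OpenCV 4.12 (cv2) and the standard library are available. Lean on these libraries where they do the work, as an engineer would, in place of code of your own. Each camera call takes 0.05 s, during which the arm holds its last target. There are 200 camera calls.

### The job

Two low grey parts boxes with flush metal sliding lids stand on the bench, both shut. Open the wider of the two fully, by pressing down on its smooth lid and sliding it along until it stops at the far end of its recess; leave the narrower box shut.

Things in the scene. Friction and masses are not known exactly. Their poses are not given: they have to be found in the camera images.
- wide_box: Wider box: grey metal, fixed, 92 (x) by 180 (y) by 36 mm high; origin under its centre, z up. Its open recess spans x -34..34, y -82..82 mm. The flat bare-metal lid, 84 mm long, no handle, top 33.5 mm above the bench, fills the +y half when shut; over the empty -y half (dark deck, 25 mm above the bench) it slides open. A fingertip pressed on it can go with it all the way.
- wide_lid (a joint): How far the wider box's lid is open (m): 0 shut, 0.080 fully open at its stop. It slides to the box's own -y; lid centre at x 0, y 0.040 - value in the box's frame, top 33.5 mm above the bench. Takes about 2 N to slide slowly and stays where left. It lies on felt: pressed, it gives 1 mm per 4 N, at most 3 mm. A press of 8 to 12 N drags it along without slipping.
- narrow_box: The narrower parts box, of the same make, fixed to the bench: 56 mm (its x) by 180 mm (its y) by 36 mm high, with a recess 32 mm wide. Origin at the centre of its underside, z up. Its lid is shut and stays shut.
- narrow_lid (a joint): How far the narrower box's lid is open, in m: 0 shut, 0.080 fully open; slides along that box's own -y.
Things that resemble listed ones, but are neither listed nor needed, are in the scene too. There is more than one size of the narrow_box; the one meant has the size given above.

How it is judged:
By the outcome, as a careful person would: the job done as asked, in the order asked, and still so for the second after the job is handed in, with the robot touching nothing.
It also fails if it takes over 29 s, if anything falls off the work surface, if the arm or the gripper's body presses on something with over 40 N, if the wrist force passes 120 N, or if a joint passes its speed limit or range.

## Working session

There is one attempt and no reset: what is moved stays moved. The work goes in short steps, Python scripts to look and compute and a tool call to move; the robot and the scene stay as the last step left them, time stands still between calls to the robot, and variables do not carry over. Pictures are saved under pics/ and viewed, at most 10 in all, crops included, and the job is handed in when it is done.

Besides the shell and the picture viewer there is one more tool, called after ">>>" by a JSON object that holds its "api" and its "payload", one argument or row to a line. arm_command: Moves the arm, as the interface text tells. Its arguments: {"type":"object","properties":{"dp":{"type":"array","items":{"type":"array","items":{"type":"number"}}},"angular":{"type":"array","items":{"type":"array","items":{"type":"number"}}},"claw":{"type":"array","items":{"type":"number"}},"force":{"type":"number"}},"required":["dp","angular","claw"]}

```bash
mkdir -p pics
cat > h.py <<'E'
import numpy as np, cv2
from cell import arm
def snap(n,f):
    d=arm.get_image(n); np.savez(f'pics/{f}.npz',**{k:np.asarray(v) for k,v in d.items()})
    cv2.imwrite(f'pics/{f}.png',d['frame'][:,:,::-1]); return d
def rays(d,px):
    K=np.asarray(d['K']); p=(np.atleast_2d(px)-K[:2,2])/[K[0,0],K[1,1]]
    q=p.copy()
    for _ in range(20): q=p/(1+float(d['k1'])*(q**2).sum(1,keepdims=True))
    return np.c_[q,np.ones(len(q))]
def onplane(d,px,z):
    R,t=np.asarray(d['R']),np.asarray(d['t']); r=rays(d,px)@R; c=-R.T@t
    return c+r*((z-c[2])/r[:,2])[:,None]
def cloud(d):
    v,u=np.mgrid[0:420,0:560]; r=rays(d,np.c_[u.ravel(),v.ravel()])
    P=(r*d['z_map'].reshape(-1,1)-d['t'])@d['R']; return P.reshape(420,560,3)
E
python3 - <<'E'
from h import *
for n in("scene","side"): 
    d=snap(n,n); print(n,d['k1'],-d['R'].T@d['t'])
a=[cv2.imread(f'pics/{n}.png') for n in("scene","side")]
cv2.imwrite('pics/s1.png',a[0])
print(arm.observe())
E
```

```text
scene -0.14478152561796798 [-0.07685803 -0.48425655  0.76897332]
side -0.03087298265099838 [0.83343147 0.48712567 0.89048265]
{'clock': 0.1, 'joints': array([-1.33160067,  0.43515243,  0.02496203,  1.57398264, -0.01164748,
        1.13399491, -0.07513916]), 'dq': array([-0.00036098, -0.00058743, -0.00082859, -0.00173735,  0.00010382,
        0.00074974, -0.00179999]), 'joint_efforts': array([ 3.54199605e-03, -6.69113803e+01,  9.88173634e-01, -3.15144110e+01,
       -6.04801322e-02,  3.74361465e-02,  4.71496719e-05]), 'position': array([0.2093649 , 0.58841535, 0.22603292]), 'ee_rot': array([-5.34437291e-01, -3.09563921e+00,  2.17308369e-03]), 'force': array([-0.40563499, -0.04342937,  0.33457963]), 'ft_torque': array([-0.01243191,  0.02476467, -0.01901309]), 'gripper_force': 0.0, 'width': 0.9981258689983602}
```

View pics/scene.png

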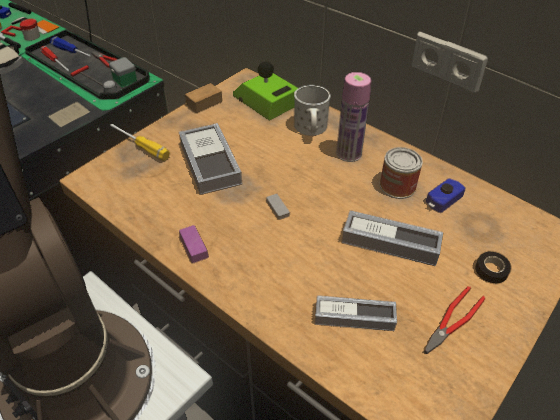

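View pics/side.png

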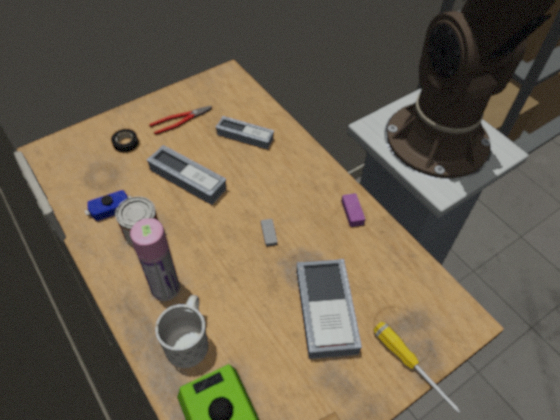

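The scene view shows three candidates: the wide box at (210,158), the narrow box at (392,237) and a smaller decoy at (355,313). In the side view they are at (328,307), (187,174) and (245,132). The wide box is the one at (210,158)/(328,307), with its pale lid at the far/left end (205,142)/(332,325). Next I measure it and check a crop.

Run:
```python
from h import *
for n,boxes in(("side",[(328,307,42,60),(187,174,50,40),(245,132,38,24)]),("scene",[(210,158,40,42),(392,237,60,34),(355,313,50,25)])):
    d=np.load(f'pics/{n}.npz'); P=cloud(d); hsv=cv2.cvtColor(d['frame'],cv2.COLOR_RGB2HSV)
    for (u,v,a,b) in boxes:
        m=np.zeros((420,560),bool); m[v-b:v+b,u-a:u+a]=1
        top=m&(P[...,2]>.018)&(P[...,2]<.045)&(hsv[...,1]<90)
        nl,L,st,ce=cv2.connectedComponentsWithStats(top.astype(np.uint8)); i=1+st[1:,4].argmax(); top=L==i
        vu=np.argwhere(top)[:,::-1].astype(float)
        X=onplane(d,vu,.036)[:,:2].astype(np.float32)
        r=cv2.minAreaRect(X*1000)
        lid=top&(hsv[...,2]>135)
        nl,L,st,ce=cv2.connectedComponentsWithStats(lid.astype(np.uint8)); i=1+st[1:,4].argmax()
        l=onplane(d,np.argwhere(L==i)[:,::-1].astype(float),.0335)[:,:2].astype(np.float32)
        rl=cv2.minAreaRect(l*1000)
        print(n,(u,v),'box',np.round(r[0],1),np.round(r[1],1),round(r[2],1),'lid',np.round(rl[0],1),np.round(rl[1],1),round(rl[2],1),'zmed',np.median(P[L==i][:,2]).round(4))
d=np.load('pics/side.npz');c=d['frame'][245:365,270:390,::-1];cv2.imwrite('pics/c1.png',cv2.resize(c,(480,480),interpolation=cv2.INTER_CUBIC))
# bench extent / obstacles around
P=cloud(d); 
from scipy.spatial.transform import Rotation as Rn
print(Rn.from_rotvec(arm.observe()['ee_rot']).as_matrix().round(3))
```

```text
side (328, 307) box [506.  206.1] [187.2  94.3] 61.0 lid [501.6 202.8] [179.5  91.3] 60.8 zmed 0.0345
side (187, 174) box [ 565.2 -217.8] [ 67.6 189.7] 21.4 lid [ 560.4 -227. ] [ 56.9 179.2] 22.3 zmed 0.0358
side (245, 132) box [ 391.  -254.8] [ 50.6 135.2] 34.3 lid [ 385.8 -260.7] [ 42.  134.4] 35.3 zmed 0.027
scene (210, 158) box [496.7 195.6] [201.5  95.4] 61.1 lid [505.3 206.8] [180.8  91.9] 61.4 zmed 0.0349
scene (392, 237) box [ 553.8 -227.4] [ 75.1 180.7] 22.7 lid [ 565.1 -223.3] [ 56.  180.1] 22.7 zmed 0.0357
scene (355, 313) box [ 374.4 -270.5] [ 48.5 131.9] 34.0 lid [ 379.6 -268.2] [ 41.2 130.9] 34.5 zmed 0.0267
[[-0.942  0.335 -0.   ]
 [ 0.335  0.942 -0.001]
 [-0.    -0.001 -1.   ]]
```

View pics/c1.png

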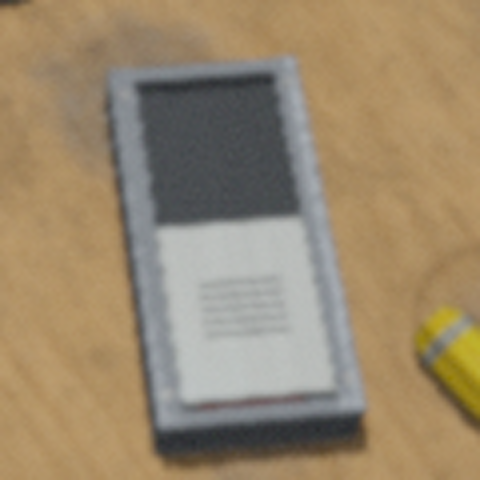

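The crop confirms the wide box: dark empty deck at the upper part (crop 220,150), pale lid shut at the lower end (crop 250,310 → side pixel 332,322).

Run:
```python
from h import *
d=np.load('pics/side.npz'); s=np.load('pics/scene.npz')
print(onplane(d,[[332,322],[325,282]],.0335), onplane(s,[[205,142],[214,172]],.0335))
C=np.array([.5035,.205]); a=np.radians(61.1); y=np.array([np.cos(a),np.sin(a)])
for v in(0,.08): print('lid',v,C+y*(.04-v), 'other sign',C-y*(.04-v))
# rim mask again at z=.036
for n,g,(u,v,A,b) in(("side",d,(328,307,42,60)),("scene",s,(210,158,40,42))):
    hsv=cv2.cvtColor(g['frame'],cv2.COLOR_RGB2HSV);P=cloud(g);m=np.zeros((420,560),bool); m[v-b:v+b,u-A:u+A]=1
    m&=(P[...,2]>.018)&(P[...,2]<.045)&(hsv[...,1]<90)&(hsv[...,2]>135)
    L=cv2.connectedComponentsWithStats(m.astype(np.uint8)); i=1+L[2][1:,4].argmax()
    r=cv2.minAreaRect((onplane(g,np.argwhere(L[1]==i)[:,::-1].astype(float),.036)[:,:2]*1000).astype(np.float32)); print(n,r)
    lid=(hsv[...,2]>185)&(L[1]==i); w=onplane(g,np.argwhere(lid)[:,::-1].astype(float),.0335); print('bright',lid.sum(),w.mean(0))
# obstacles near the path
P=cloud(d); w=P.reshape(-1,3); k=(w[:,2]>.05)&(w[:,0]>.2)&(w[:,0]<.75)&(w[:,1]>-.05)&(w[:,1]<.8)&(d['z_map'].ravel()>0)
print(k.sum(), w[k].min(0),w[k].max(0)) if k.any() else 0
```

```text
[[0.51867264 0.2379749  0.0335    ]
 [0.47933192 0.16704626 0.0335    ]] [[0.52099023 0.23266895 0.0335    ]
 [0.46397214 0.14658964 0.0335    ]]
lid 0 [0.5228313  0.24001858] other sign [0.4841687  0.16998142]
lid 0.08 [0.4841687  0.16998142] other sign [0.5228313  0.24001858]
side ((502.57196044921875, 203.59927368164062), (178.97311401367188, 91.05000305175781), 60.77252960205078)
bright 1052 [0.52144357 0.23636474 0.0335    ]
scene ((503.2731628417969, 204.47186279296875), (180.18582153320312, 91.61554718017578), 61.36915969848633)
bright 594 [0.51933218 0.23188776 0.0335    ]
3496 [ 0.69742367 -0.03576998  0.05000268] [0.74998252 0.30303744 0.20117872]
```

>>> {"api": "arm_command", "payload": {
  "dp": [
    [0,0,0],
    [0,0,0],
    [-0.98,-0.34,0],
    [-0.98,-0.34,0],
    [-0.98,-0.34,0],
    [-0.98,-0.34,0],
    [-0.98,-0.34,0],
    [-0.98,-0.34,0],
    [-0.98,-0.34,0],
    [-0.98,-0.34,0]
  ],
  "angular": [
    [0,0,0.54],
    [0,0,0.54],
    [0,0,0],
    [0,0,0],
    [0,0,0],
    [0,0,0],
    [0,0,0],
    [0,0,0],
    [0,0,0],
    [0,0,0]
  ],
  "claw": [0,0,0,0,0,0,0,0,0,0],
  "force": 20
}}

```text
clock: 1.1
position: [0.3488, 0.4335, 0.2264]
ee_rot: [-0.783, -3.042, 0.001]
force: [0.2, 0.4, 0.4]
width: 0.179
gripper_force: 0.0
```

>>> {"api": "arm_command", "payload": {
  "dp": [
    [-0.98,-0.34,0.3],
    [-0.98,-0.34,0.3],
    [-0.98,-0.34,0.3],
    [-0.98,-0.34,0.3],
    [-0.98,-0.34,0.3],
    [-0.98,-0.34,0.3],
    [-0.98,-0.34,0.3],
    [-0.98,-0.34,0.3],
    [-0.98,-0.34,0.3],
    [-0.98,-0.34,0.3]
  ],
  "angular": [
    [0,0,0],
    [0,0,0],
    [0,0,0],
    [0,0,0],
    [0,0,0],
    [0,0,0],
    [0,0,0],
    [0,0,0],
    [0,0,0],
    [0,0,0]
  ],
  "claw": [0,0,0,0,0,0,0,0,0,0]
}}

```text
clock: 2.1
position: [0.5222, 0.241, 0.1511]
ee_rot: [-0.783, -3.042, 0.001]
force: [-0.1, 0.6, -0.7]
width: 0.007
gripper_force: 0.0
```

```bash
cat > st.py <<'E'
from h import *
from scipy.spatial.transform import Rotation as Rn
o=arm.observe();R=Rn.from_rotvec(o['ee_rot']).as_matrix();p=o['position']
print(o['clock'],p.round(4),'F',o['force'].round(2),'w',o['width'],'R',R.round(3).tolist())
for v in(0,.08):
    a=np.radians(61.1);g=np.r_[np.array([.503,.204])+(.04-v)*np.array([np.cos(a),np.sin(a)]),.0335]
    print('to lid',v,(R.T@(g-p)/.025).round(3))
E
python3 st.py
```

```text
2.1 [0.5222 0.241  0.1511] F [-0.08  0.59 -0.74] w 0.006745440207465495 R [[-0.876, 0.483, -0.001], [0.483, 0.876, -0.0], [0.0, -0.001, -1.0]]
to lid 0 [-0.044 -0.065  4.705]
to lid 0.08 [-0.042 -3.265  4.707]
```

>>> {"api": "arm_command", "payload": {
  "dp": [
    [0,-0.06,0.8],
    [0,0,0.8],
    [0,0,0.8],
    [0,0,0.8],
    [0,0,0.6],
    [0,0,0.4],
    [0,0,0.2],
    [0,0,0]
  ],
  "angular": [
    [0,0,0],
    [0,0,0],
    [0,0,0],
    [0,0,0],
    [0,0,0],
    [0,0,0],
    [0,0,0],
    [0,0,0]
  ],
  "claw": [0,0,0,0,0,0,0,0]
}}

```text
clock: 2.9
position: [0.5208, 0.2405, 0.0413]
ee_rot: [-0.783, -3.042, 0.001]
force: [0.5, 0.3, 0.8]
width: 0.007
gripper_force: 0.0
```

```bash
python3 st.py; python3 -c "
from h import *
a=snap('side','s2');b=snap('scene','s3')
f=lambda d,r0,c0:cv2.resize(d['frame'][r0:r0+160,c0:c0+130,::-1],(390,480))
cv2.imwrite('pics/c2.png',np.hstack([f(a,220,260),f(b,80,145)]))"
```

```text
2.9 [0.5208 0.2405 0.0413] F [0.5  0.34 0.79] w 0.006806815341176749 R [[-0.876, 0.483, -0.001], [0.483, 0.876, -0.0], [0.0, -0.001, -1.0]]
to lid 0 [-0.081 -0.024  0.313]
to lid 0.08 [-0.079 -3.224  0.315]
```

View pics/c2.png

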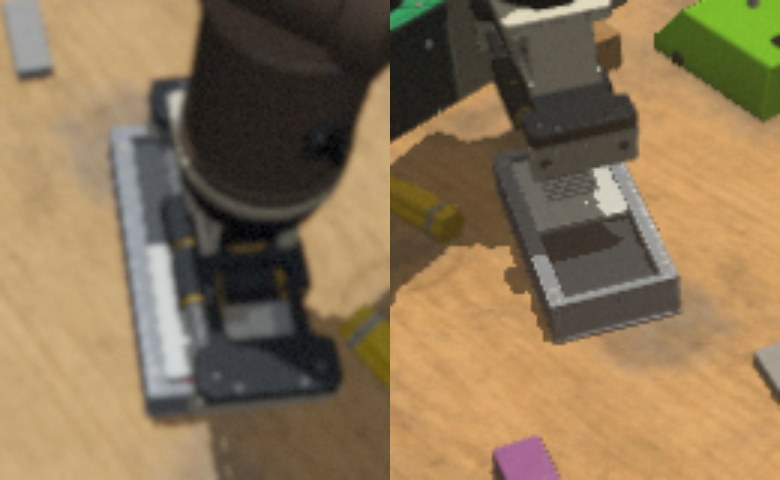

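The tool is over the lid (crop: left 250,320; right 585,170), lid still shut. Lowering gently.

>>> {"api": "arm_command", "payload": {
  "dp": [
    [-0.08,0,0.1],
    [0,0,0.1],
    [0,0,0.06],
    [0,0,0.04],
    [0,0,0]
  ],
  "angular": [
    [0,0,0],
    [0,0,0],
    [0,0,0],
    [0,0,0],
    [0,0,0]
  ],
  "claw": [0,0,0,0,0]
}}

```text
clock: 3.5
position: [0.5227, 0.2396, 0.0341]
ee_rot: [-0.783, -3.042, 0.0]
force: [-0.5, 0.1, 0.3]
width: 0.008
gripper_force: 0.0
```

>>> {"api": "arm_command", "payload": {
  "dp": [
    [0,0,0.03],
    [0,0,0.03],
    [0,0,0]
  ],
  "angular": [
    [0,0,0],
    [0,0,0],
    [0,0,0]
  ],
  "claw": [0,0,0]
}}

```text
clock: 3.8
position: [0.5229, 0.2397, 0.0329]
ee_rot: [0.783, 3.042, 0.0]
force: [0.1, -0.2, 2.9]
width: 0.006
gripper_force: 1.5
```

>>> {"api": "arm_command", "payload": {
  "dp": [
    [0,0,0.04],
    [0,0,0.04],
    [0,0,0],
    [0,0,0]
  ],
  "angular": [
    [0,0,0],
    [0,0,0],
    [0,0,0],
    [0,0,0]
  ],
  "claw": [0,0,0,0]
}}

```text
clock: 4.2
position: [0.5231, 0.2399, 0.0313]
ee_rot: [0.783, 3.042, 0.001]
force: [-3.3, -0.7, 8.5]
width: 0.006
gripper_force: 4.5
```

>>> {"api": "arm_command", "payload": {
  "dp": [
    [0,0,0.02],
    [0,-0.1,0],
    [0,-0.15,0],
    [0,-0.15,0],
    [0,-0.15,0],
    [0,-0.15,0]
  ],
  "angular": [
    [0,0,0],
    [0,0,0],
    [0,0,0],
    [0,0,0],
    [0,0,0],
    [0,0,0]
  ],
  "claw": [0,0,0,0,0,0]
}}

```text
clock: 4.8
position: [0.5152, 0.2258, 0.0312]
ee_rot: [0.782, 3.041, 0.004]
force: [-1.7, 2.1, 9.3]
width: 0.004
gripper_force: 4.7
```

```bash
python3 st.py
```

```text
4.8 [0.5152 0.2258 0.0312] F [-1.73  2.15  9.33] w 0.003729084129610798 R [[-0.876, 0.482, 0.002], [0.482, 0.876, 0.002], [-0.001, 0.003, -1.0]]
to lid 0 [ 0.006  0.603 -0.091]
to lid 0.08 [ 0.01  -2.597 -0.1  ]
```

>>> {"api": "arm_command", "payload": {
  "dp": [
    [0,-0.15,0.01],
    [0,-0.15,0],
    [0,-0.15,0],
    [0,-0.15,0],
    [0,-0.15,0],
    [0,-0.15,0],
    [0,-0.15,0]
  ],
  "angular": [
    [0,0,0],
    [0,0,0],
    [0,0,0],
    [0,0,0],
    [0,0,0],
    [0,0,0],
    [0,0,0]
  ],
  "claw": [0,0,0,0,0,0,0]
}}

```text
clock: 5.5
position: [0.5025, 0.2028, 0.031]
ee_rot: [0.782, 3.041, 0.004]
force: [-1.8, 1.9, 9.9]
width: 0.007
gripper_force: 5.1
```

```bash
python3 st.py
```

```text
5.5 [0.5025 0.2028 0.031 ] F [-1.8   1.94  9.91] w 0.007094885307492937 R [[-0.876, 0.482, 0.002], [0.482, 0.876, 0.002], [-0.001, 0.003, -1.0]]
to lid 0 [ 0.002  1.652 -0.097]
to lid 0.08 [ 0.006 -1.548 -0.106]
```

>>> {"api": "arm_command", "payload": {
  "dp": [
    [0,-0.15,0],
    [0,-0.15,0],
    [0,-0.15,0],
    [0,-0.15,0],
    [0,-0.15,0],
    [0,-0.15,0],
    [0,-0.15,0],
    [0,-0.1,0]
  ],
  "angular": [
    [0,0,0],
    [0,0,0],
    [0,0,0],
    [0,0,0],
    [0,0,0],
    [0,0,0],
    [0,0,0],
    [0,0,0]
  ],
  "claw": [0,0,0,0,0,0,0,0]
}}

```text
clock: 6.3
position: [0.4884, 0.1774, 0.0308]
ee_rot: [0.782, 3.042, 0.004]
force: [-1.3, 3.4, 10.5]
width: 0.003
gripper_force: 5.3
```

```bash
python3 st.py
```

```text
6.3 [0.4884 0.1774 0.0308] F [-1.28  3.37 10.47] w 0.0030404092243878746 R [[-0.876, 0.482, 0.002], [0.482, 0.876, 0.002], [-0.0, 0.002, -1.0]]
to lid 0 [-0.003  2.814 -0.099]
to lid 0.08 [ 0.001 -0.386 -0.107]
```

>>> {"api": "arm_command", "payload": {
  "dp": [
    [0,-0.1,0],
    [0,-0.1,0],
    [0,-0.08,0],
    [0,-0.06,0],
    [0,-0.05,0]
  ],
  "angular": [
    [0,0,0],
    [0,0,0],
    [0,0,0],
    [0,0,0],
    [0,0,0]
  ],
  "claw": [0,0,0,0,0]
}}

```text
clock: 6.8
position: [0.4855, 0.1703, 0.0313]
ee_rot: [0.78, 3.039, 0.008]
force: [2.2, 6.9, 9.0]
width: 0.004
gripper_force: 4.4
```

```bash
python3 st.py
```

```text
6.8 [0.4855 0.1703 0.0313] F [2.24 6.92 8.98] w 0.003953294602369828 R [[-0.876, 0.482, 0.005], [0.482, 0.876, 0.004], [-0.003, 0.006, -1.0]]
to lid 0 [ 0.031  3.12  -0.069]
to lid 0.08 [ 0.038 -0.08  -0.087]
```

>>> {"api": "arm_command", "payload": {
  "dp": [
    [0,-0.06,0.01],
    [0,-0.04,0],
    [0,0,0]
  ],
  "angular": [
    [0,0,0],
    [0,0,0],
    [0,0,0]
  ],
  "claw": [0,0,0]
}}

```text
clock: 7.1
position: [0.4847, 0.168, 0.0312]
ee_rot: [0.78, 3.039, 0.008]
force: [1.6, 4.4, 9.2]
width: 0.005
gripper_force: 4.7
```

>>> {"api": "arm_command", "payload": {
  "dp": [
    [0,0,-0.1],
    [0,0,-0.2],
    [0,0,-0.5],
    [0,0,-1],
    [0,0,-1],
    [0,0,-1],
    [1,0.4,-1],
    [1,0.4,0],
    [1,0.4,0],
    [1,0.4,0]
  ],
  "angular": [
    [0,0,0],
    [0,0,0],
    [0,0,0],
    [0,0,0],
    [0,0,0],
    [0,0,0],
    [0,0,0],
    [0,0,0],
    [0,0,0],
    [0,0,0]
  ],
  "claw": [0,0,0,0,0,0,0,0,0,0]
}}

```text
clock: 8.1
position: [0.4129, 0.2491, 0.1506]
ee_rot: [0.784, 3.042, 0.0]
force: [0.8, 0.1, 0.2]
width: 0.005
gripper_force: 0.0
```

>>> {"api": "arm_command", "payload": {
  "dp": [
    [1,0.4,0],
    [1,0.4,0],
    [1,0.4,0],
    [1,0.4,0],
    [1,0.4,0],
    [1,0.4,0],
    [0,0,0],
    [0,0,0]
  ],
  "angular": [
    [0,0,0],
    [0,0,0],
    [0,0,0],
    [0,0,0],
    [0,0,0],
    [0,0,0],
    [0,0,0],
    [0,0,0]
  ],
  "claw": [0,0,0,0,0,0,0,0]
}}

```text
clock: 8.9
position: [0.3111, 0.3734, 0.1501]
ee_rot: [0.781, 3.043, -0.001]
force: [0.3, 0.1, -0.5]
width: 0.006
gripper_force: 0.0
```

```bash
python3 -c "
from h import *
a=snap('side','s4');b=snap('scene','s5')
f=lambda d,r0,c0:cv2.resize(d['frame'][r0:r0+160,c0:c0+130,::-1],(390,480))
cv2.imwrite('pics/c3.png',np.hstack([f(a,220,260),f(b,80,145)]))"
```

```text
(no output)
```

View pics/c3.png

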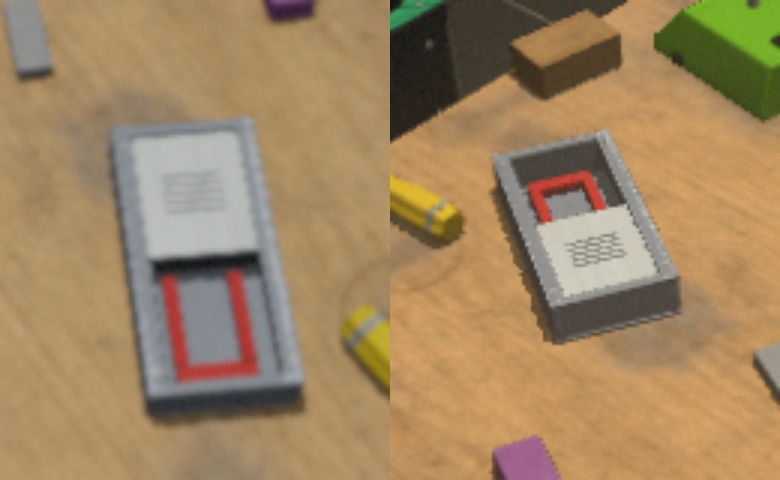

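The lid now sits over the deck end (side crop 195,190; scene crop 600,250), with the red-marked compartment exposed. Next I measure the travel.

Run:
```python
from h import *
a=np.radians(61.1);Y=np.array([np.cos(a),np.sin(a)]);X=np.array([Y[1],-Y[0]])
for n in('side','s4','scene','s5'):
    g=np.load(f'pics/{n}.npz'); hsv=cv2.cvtColor(g['frame'],cv2.COLOR_RGB2HSV)
    v,u=np.mgrid[0:420,0:560]; w=onplane(g,np.c_[u.ravel(),v.ravel()].astype(float),.0335)[:,:2]-[.503,.204]
    x=w@X;y=w@Y;V=hsv[...,2].ravel().astype(float)
    k=(abs(x)<.03)
    print(n,[(int(b),int(np.median(V[k&(abs(y*1000-b)<1.5)]))) for b in (list(range(-92,-70,3))+list(range(-8,12,2)))])
```

```text
side [(-92, 141), (-89, 140), (-86, 132), (-83, 91), (-80, 59), (-77, 68), (-74, 78), (-71, 80), (-8, 103), (-6, 142), (-4, 176), (-2, 188), (0, 189), (2, 190), (4, 189), (6, 190), (8, 190), (10, 190)]
s4 [(-92, 142), (-89, 140), (-86, 136), (-83, 137), (-80, 175), (-77, 186), (-74, 188), (-71, 187), (-8, 189), (-6, 190), (-4, 190), (-2, 187), (0, 171), (2, 129), (4, 71), (6, 36), (8, 28), (10, 34)]
scene [(-92, 76), (-89, 85), (-86, 145), (-83, 148), (-80, 96), (-77, 89), (-74, 87), (-71, 87), (-8, 99), (-6, 194), (-4, 205), (-2, 205), (0, 206), (2, 205), (4, 205), (6, 205), (8, 204), (10, 204)]
s5 [(-92, 78), (-89, 88), (-86, 145), (-83, 150), (-80, 181), (-77, 206), (-74, 207), (-71, 205), (-8, 204), (-6, 204), (-4, 204), (-2, 202), (0, 199), (2, 145), (4, 143), (6, 144), (8, 142), (10, 142)]
```

Run:
```python
from h import *
a=np.radians(61.1);Y=np.array([np.cos(a),np.sin(a)]);X=np.array([Y[1],-Y[0]])
for n in('side','s4','scene','s5'):
    g=np.load(f'pics/{n}.npz'); hsv=cv2.cvtColor(g['frame'],cv2.COLOR_RGB2HSV)
    v,u=np.mgrid[0:420,0:560]; w=onplane(g,np.c_[u.ravel(),v.ravel()].astype(float),.0335)[:,:2]-[.503,.204]
    x=w@X;y=w@Y;V=hsv[...,2].ravel().astype(float);k=(abs(x)<.025)
    f=lambda r:[(b,int(np.median(V[k&(abs(y*1000-b)<.8)]))) for b in r]
    print(n,f(range(-94,-73,1)),f(range(72,98,1)))
def up(n,r,c):
    d=np.load(f'pics/{n}.npz');return cv2.resize(d['frame'][r:r+120,c:c+80,::-1],(400,600),interpolation=cv2.INTER_CUBIC)
cv2.imwrite('pics/c4.png',np.hstack([up('s4',250,290),up('s5',115,170)]))
```

```text
side [(-94, 147), (-93, 142), (-92, 141), (-91, 140), (-90, 138), (-89, 139), (-88, 140), (-87, 139), (-86, 133), (-85, 122), (-84, 109), (-83, 88), (-82, 79), (-81, 62), (-80, 57), (-79, 58), (-78, 60), (-77, 67), (-76, 71), (-75, 73), (-74, 77)] [(72, 191), (73, 191), (74, 189), (75, 185), (76, 174), (77, 165), (78, 133), (79, 126), (80, 113), (81, 115), (82, 121), (83, 135), (84, 140), (85, 142), (86, 139), (87, 131), (88, 116), (89, 95), (90, 79), (91, 64), (92, 59), (93, 55), (94, 53), (95, 55), (96, 55), (97, 56)]
s4 [(-94, 147), (-93, 144), (-92, 141), (-91, 138), (-90, 137), (-89, 138), (-88, 141), (-87, 140), (-86, 137), (-85, 129), (-84, 133), (-83, 138), (-82, 147), (-81, 168), (-80, 175), (-79, 183), (-78, 185), (-77, 186), (-76, 187), (-75, 188), (-74, 188)] [(72, 161), (73, 170), (74, 174), (75, 178), (76, 179), (77, 179), (78, 177), (79, 174), (80, 167), (81, 155), (82, 147), (83, 141), (84, 141), (85, 143), (86, 138), (87, 130), (88, 117), (89, 97), (90, 79), (91, 64), (92, 59), (93, 55), (94, 54), (95, 53), (96, 55), (97, 55)]
scene [(-94, 76), (-93, 77), (-92, 77), 
[... 312 characters left out ...]
, (82, 89), (83, 97), (84, 100), (85, 115), (86, 132), (87, 145), (88, 149), (89, 149), (90, 145), (91, 150), (92, 158), (93, 155), (94, 152), (95, 158), (96, 164), (97, 163)]
s5 [(-94, 79), (-93, 79), (-92, 79), (-91, 77), (-90, 77), (-89, 88), (-88, 116), (-87, 130), (-86, 144), (-85, 150), (-84, 148), (-83, 148), (-82, 156), (-81, 159), (-80, 181), (-79, 198), (-78, 205), (-77, 206), (-76, 206), (-75, 206), (-74, 206)] [(72, 74), (73, 73), (74, 73), (75, 75), (76, 73), (77, 71), (78, 70), (79, 72), (80, 72), (81, 75), (82, 86), (83, 95), (84, 100), (85, 115), (86, 131), (87, 141), (88, 149), (89, 149), (90, 146), (91, 150), (92, 156), (93, 155), (94, 151), (95, 157), (96, 163), (97, 163)]
```

View pics/c4.png

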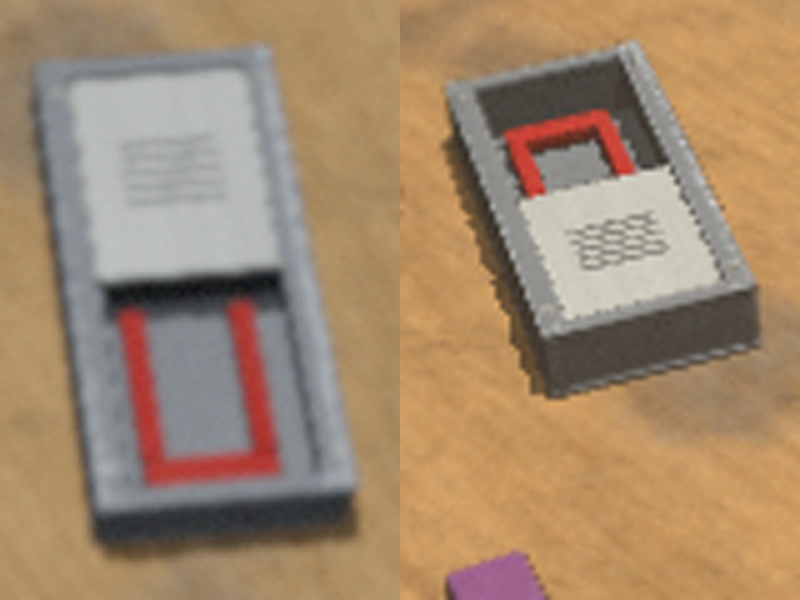

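The lid is hard against the -y end of the recess with no gap. Its trailing edge is about 2 mm past centre, which matches fully open, and the arm is clear.

```bash
python3 -c "
from cell import arm
print(arm.sign_off())"
```

```text
the job is handed in; nothing more can be done
None
```

The wide box's lid is fully open against its stop, to within about 1 mm in two camera views. I left the narrow box alone, moved the arm clear, and handed the job in at about 9 s on the clock.

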